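# Ready the push-through dicer: pusher out, blade lid snapped on

## Task

Get the vegetable dicer ready for use: lift the pusher out of the catch box and stand it upright beside the box, then take the blade lid off the sloping drying stand, lay it on the box and press it straight down until the hooks at both ends have clicked over it and it sits fully home. Let go of everything and leave the other things on the worktop where they are.

Things in the scene. Friction and masses are not known exactly. Their poses are not given: they have to be found in the camera images.
- dicer_box: White open catch box held to the worktop by its suction foot. Outside 108 mm (its x) by 160 mm (its y), rim 64 mm high; inside 100 x 152 mm, walls 4 mm, inner floor 9 mm above the worktop. Origin: centre of the underside, on the worktop, z up. An orange snap hook, 30 mm wide, stands outside each short end (+y and -y).
- hook_left (a joint): Spring hook at the box's +y end: 0 = upright, grows (rad) as it bends outward; springs back. Nose: underside 73 mm above the worktop, inner edge 80.5 mm from the box's centre, sloping lead-in above it (30 degrees from vertical), top at 92 mm height. About 0.08 rad lets the lid pass; pressing it past both hooks takes 10 to 20 N in all.
- hook_right (a joint): The same hook at the box's -y end: 0 = upright, grows (rad) as it bends outward.
- pusher_mid (a point): Centre (half-way up) of the pusher, 53 mm above its foot; its z axis points up. It stands in the box at the start: grey block 50 mm (its x) by 34 mm (its y), orange cap 62 x 46 mm, 13 mm high, on top; 106 mm high in all, about 0.14 kg.
- pusher_cap (a point): Centre of the pusher's orange cap, 99.5 mm above its foot: 62 mm (x) by 46 mm (y), 13 mm high. Grip it across y, from above.
- pusher: The pusher as a whole; origin at the centre of its foot.
- lid_chute (a point): Grip point of the white blade lid: on the axis of its rectangular feed chute, 42 mm from the lid's underside along its z axis (which points out of the chute's mouth). Chute 60 mm (x) by 44 mm (y) outside, walls 3 mm, mouth 68 mm from the underside: grip across y. At the start the lid slopes 35 degrees, its z axis leaning to the stand's -x side.
- lid_end_a (a point): Point on the lid's upper face 79 mm from its centre toward its +y end, where a nose grips. Lid plate 108 mm (x) by 168 mm (y), 8 mm thick; four tapered pins stand 13 mm below it and enter the box with 3 mm play. It fits either way round, long side along the box's y. Fully home this point is 72 mm, lid_chute 106 mm, above the worktop. About 0.2 kg.
- lid_end_b (a point): The same point toward the lid's -y end.
- drying_stand: Low stand of 6 mm steel wire, fixed, 105 mm deep (x), 122 mm wide (y), 86 mm high, open below; its slope of 35 degrees faces its -x side (roughly the robot's left), where a wire lip holds the lid's lower edge. Origin: near the centre of its footprint, on the worktop. The worktop half-way between it and the box is clear.
- green_brush: Green dish brush lying down, 115 x 51 x 50 mm, a bystander; origin at the centre of its underside.
- mug: Small green and white mug with a handle, 64 mm wide, 89 mm over the handle, 48 mm high, a bystander; origin near the centre of its underside.
- glass: Clear drinking glass, 81 mm across, 92 mm high, a bystander; origin at the centre of its underside.
There are look-alikes about, which are no part of the job. What is shaped like the pusher but yellow is not meant.

How it is judged:
By the outcome, as a careful person would: the job done as asked, in the order asked, and still so for the second after the job is handed in, with the robot touching nothing.
It also fails if it takes over 61 s, if anything falls off the work surface, if the arm or the gripper's body presses on something with over 40 N, if the wrist force passes 120 N, or if a joint passes its speed limit or range.

## Robot

A 6-joint arm with a two-finger parallel gripper is mounted at the origin on a cart in front of the work surface, level with it; the furniture and walls round the work are solid. World frame = base frame: x ahead of the robot, y to its left, z up, the work surface at z = 0. Lengths are in m, angles in rad, forces in N, time in s.
With the tool pointing down it reaches from about 0.375 to 0.9 m from the base axis. Payload 3.1 kg.
Tool frame: the origin (TCP) lies on the centre line of the jaws, within the pads' length; the fingertips stand 19 mm ahead of it and the grasp point (between the pads) is the TCP; z points along the fingers, y is the line along which they close (so a half turn about z gives the same grasp; the last joint's range is limited). The gripper opens to 87 mm and grips with 3 to 60 N. Pads are 19 mm wide; open, the fingers measure 117 mm over their backs; the gripper's body (75 mm by 190 mm) begins 51 mm behind the grasp point.
Start: joints at [0.947, 0.527, 1.433, -0, 1.181, -0.178], TCP at [0.269, 0.564, 0.242] pointing down, gripper open.
Joint ranges: [-3.08, 3.08], [-0.75, 2.2], [0.22, 2.44], [-1.43, 4.57], [0, 2.65], [-2.85, 2.85]. Speed limits (rad/s): [2.79, 2.79, 3.14, 3.14, 3.14, 3.14].

## Interface

Orientations are given as a unit quaternion [x, y, z, w].
In Python, from bench import r gives the robot as it stands. Calls block until the motion is done:
- r.goto(position, orientation): joint-space move of the TCP to a pose.
- r.servo_line(position, ori=None, feed=0.15): straight line of the TCP; ori=None keeps the orientation; feed is the mean speed in m/s.
- r.move_j(angles): joint-space move.
- r.command_gripper(opening, effort=None): opening from 0.0 (shut) to 1.0 (fully open); effort is the grip in N (None keeps the last); returns when the fingers have stopped.
- r.hold(seconds).
- r.solve_ik(position, orientation): joint angles nearest the present ones, or None.
- r.observe(): the state.
- r.grab_frame(name): name is "scene" or "top" or "wrist"; returns the picture (480x640x3 uint8, red, green, blue); there is no depth.
- r.get_calibration(name): a dict with "vertical_fov" (degrees; the focal length in pixels is half the picture's height over the tangent of half this angle, whatever the lens; pixels are square), "cx", "cy" (the principal point, pixels), "rvec" (rotation vector, rad) and "tvec" (3), from world to camera coordinates, as OpenCV has them; the wrist camera has in their place "tool_from_camera" (4x4, takes a point from camera to tool coordinates, whose origin is the TCP and whose axes are the flange's). Camera axes: x right, y down, z forward; pixel columns grow to the right and rows downward; lengths in m; the calibration is good to about 2 mm. A picture is of the moment at which its call begins: read the wrist's pose just before it. get_calibration takes no time and is no camera call.
A pose or a line that the arm cannot do raises r.Unreachable and nothing moves.
- r.close_job(): hands the job in; it is judged then, once.
The state is a dict: "time_s": time; "q": joint angles; "joint_vel": joint speeds; "tau": joint torques, N m; "position": TCP position; "ee_rot": TCP orientation; "ft_force": force on the tool from outside, world axes, zero at the start; "wrist_torque": the same for the moment, N m; "opening": opening from 0.0 (shut) to 1.0 (fully open); "grip_force": force on a finger pad.
Only numpy, scipy, OpenCV 4.12 (cv2) and the standard library are available. Lean on these libraries where they do the work, as an engineer would, in place of code of your own. Each camera call takes 0.05 s, during which the arm holds its last target. There are 200 camera calls.

## Working session

There is one attempt and no reset: what is moved stays moved. The work goes in short steps, each a Python script; the robot and the scene stay as the last script left them, time stands still between calls to the robot, and variables do not carry over. Pictures are saved under pics/ and viewed, at most 10 in all, crops included, and the job is handed in when it is done.

```bash
ls; mkdir -p pics
python3 - <<'E'
from bench import r
import cv2
for n in ("scene","top"):
    im=r.grab_frame(n); cv2.imwrite(f"pics/{n}0.png",im[:,:,::-1]); print(n,r.get_calibration(n))
print(r.get_calibration("wrist")); print(r.observe())
E
```

```text
pics
scene {'vertical_fov': 49.83052385254516, 'cx': 324.80872106087446, 'cy': 242.53782510001776, 'rvec': array([ 2.13933698, -0.71692186,  0.34051932]), 'tvec': array([-0.49313045,  0.21233111,  1.23501131])}
top {'vertical_fov': 51.358862504196246, 'cx': 321.8320035749572, 'cy': 241.32298489047733, 'rvec': array([ 2.19966096, -1.46663939,  0.43757294]), 'tvec': array([-0.32234668,  0.40890466,  1.51144979])}
{'vertical_fov': 67.71651290667037, 'cx': 318.7314097430419, 'cy': 236.9962901593168, 'tool_from_camera': array([[ 1.10736980e-03, -9.61466210e-01, -2.74920900e-01,
         7.50459189e-02],
       [ 9.99999293e-01,  9.45289172e-04,  7.22045581e-04,
        -2.88542260e-04],
       [-4.34342678e-04, -2.74921505e-01,  9.61466576e-01,
        -1.44190966e-01],
       [ 0.00000000e+00,  0.00000000e+00,  0.00000000e+00,
         1.00000000e+00]])}
{'time_s': 0.1, 'q': array([ 9.46488438e-01,  5.28405335e-01,  1.43378180e+00,  3.08284960e-06,
        1.18139740e+00, -1.78480300e-01]), 'joint_vel': array([ 5.81227810e-05, -2.13886927e-03, -3.36554583e-03, -9.07303543e-04,
        8.01704933e-04, -6.49839992e-05]), 'tau': array([-6.18606555e-04, -4.40984416e+01, -1.77150357e+01,  6.35360274e-02,
        5.34207956e-02, -5.12910367e-05]), 'position': array([0.26909199, 0.56341011, 0.24064728]), 'ee_rot': array([ 2.21072720e-01,  9.75256818e-01, -9.16223182e-04, -3.90427989e-04]), 'ft_force': array([-0.05973588, -1.29908481, -0.41882698]), 'wrist_torque': array([-0.00258979, -0.0248497 , -0.01615509]), 'grip_force': 0.0, 'opening': 0.9985012576406291}
```

View pics/scene0.png

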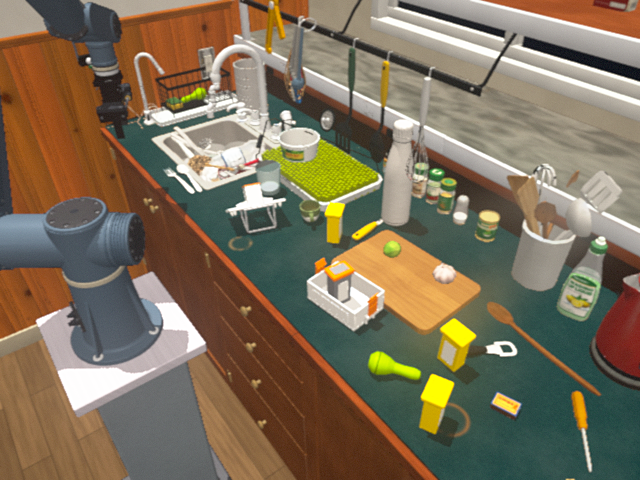

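View pics/top0.png

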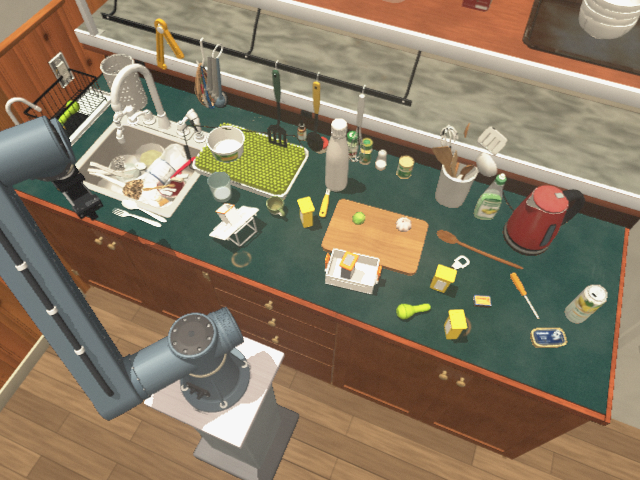

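The scene view shows the box at about (345,298) with the pusher's orange cap at (341,270), and the lid on its stand at (258,200). In the top view they are at (352,270), (349,260) and (235,222). Next I'll enlarge these areas.

Run:
```python
import cv2,numpy as np
t=cv2.imread("pics/top0.png"); s=cv2.imread("pics/scene0.png")
f=lambda im,x,y:cv2.resize(im[y:y+75,x:x+100],(400,300),interpolation=cv2.INTER_CUBIC)
cv2.imwrite("pics/crop0.png",np.vstack([np.hstack([f(t,305,230),f(t,195,185)]),np.hstack([f(s,300,255),f(s,215,170)])]))
```

```text
(no output)
```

View pics/crop0.png

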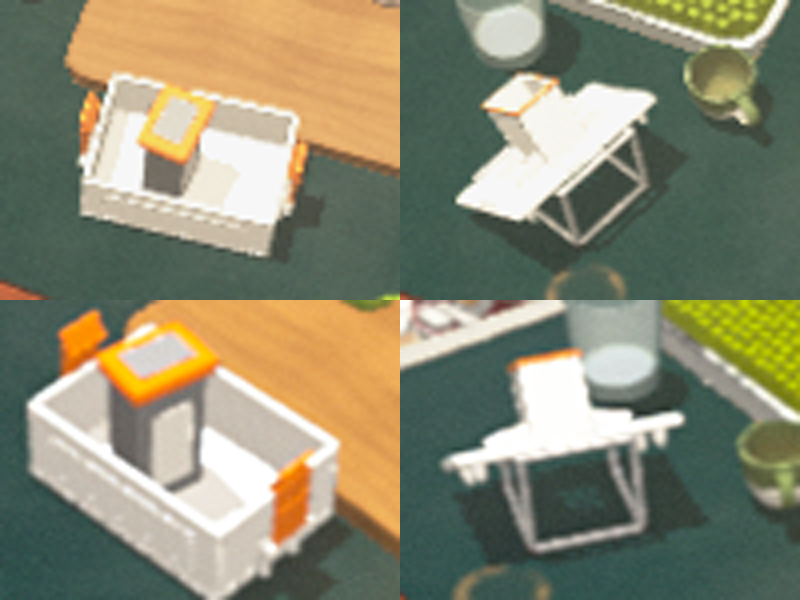

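```bash
cat > h.py <<'E'
import numpy as np, cv2
from scipy.spatial.transform import Rotation as R
from bench import r
def K(c):
    f=240/np.tan(np.radians(c["vertical_fov"])/2); return np.array([[f,0,c["cx"]],[0,f,c["cy"]],[0,0,1]])
def cam(name,st=None):
    """K, R, t world->camera"""
    c=r.get_calibration(name)
    if name!="wrist": return K(c),cv2.Rodrigues(c["rvec"])[0],c["tvec"]
    W=np.eye(4); W[:3,:3]=R.from_quat(st["ee_rot"]).as_matrix(); W[:3,3]=st["position"]
    M=np.linalg.inv(W@c["tool_from_camera"]); return K(c),M[:3,:3],M[:3,3]
def plane(cm,uv,z):
    k,Rm,t=cm; uv=np.atleast_2d(uv).astype(float)
    d=(Rm.T@np.linalg.inv(k)@np.c_[uv,np.ones(len(uv))].T).T; o=-Rm.T@t
    return o+d*((z-o[2])/d[:,2])[:,None]
def proj(cm,P):
    k,Rm,t=cm; p=(k@(Rm@np.atleast_2d(P).T+t[:,None])).T; return p[:,:2]/p[:,2:]
def down(yaw):
    "tool z down, tool y (closing line) at angle yaw from world x"
    y=np.array([np.cos(yaw),np.sin(yaw),0]); z=np.array([0,0,-1.]); return R.from_matrix(np.c_[np.cross(y,z),y,z]).as_quat()
def shot(name,fn):
    st=r.observe(); im=r.grab_frame(name); cv2.imwrite(fn,im[:,:,::-1]); np.save(fn+".npy",np.r_[st["position"],st["ee_rot"]]); return st
def wcam(fn):
    a=np.load(fn+".npy"); return cam("wrist",dict(position=a[:3],ee_rot=a[3:]))
E
python3 - <<'E'
from h import *
np.set_printoptions(precision=4,suppress=True)
c=cam("top"); T=lambda p,o:np.array(p)/4+o
b=plane(c,T([(112,75),(298,112),(270,222),(83,188)],(305,230)),.064); print(b,b.mean(0))
p=plane(c,T([(155,88),(213,98),(187,160),(138,145)],(305,230)),.106); print(p,p.mean(0))
for z in(.1,.12,.14): print(plane(c,T([(85,105),(120,75),(158,85),(125,115)],(195,185)),z).mean(0))
print(plane(c,T([(58,200),(130,215),(255,95),(195,82)],(195,185)),.06))
for n in [((180,240),(135,218),(245,185))]: print(plane(c,T(n,(195,185)),0))
E
```

```text
[[ 0.5219 -0.1733  0.064 ]
 [ 0.5484 -0.3298  0.064 ]
 [ 0.4421 -0.3423  0.064 ]
 [ 0.4125 -0.1915  0.064 ]] [ 0.4812 -0.2592  0.064 ]
[[ 0.4995 -0.2186  0.106 ]
 [ 0.5089 -0.2655  0.106 ]
 [ 0.4468 -0.2663  0.106 ]
 [ 0.4445 -0.2253  0.106 ]] [ 0.4749 -0.2439  0.106 ]
[0.5076 0.2218 0.1   ]
[0.4959 0.212  0.12  ]
[0.4842 0.2023 0.14  ]
[[0.4113 0.2388 0.06  ]
 [0.4217 0.1747 0.06  ]
 [0.5767 0.1327 0.06  ]
 [0.5688 0.1883 0.06  ]]
[[0.4461 0.1482 0.    ]
 [0.4512 0.1956 0.    ]
 [0.5206 0.1214 0.    ]]
```

Run:
```python
from h import *
for y in (99,-81): print(y,r.solve_ik([.478,-.25,.2],down(np.radians(y))))
for y in (-20,160): print(y,r.solve_ik([.48,.19,.26],down(np.radians(y))))
r.goto([.48,.17,.26],down(np.radians(160 if 0 else -20)) if r.solve_ik([.48,.17,.26],down(np.radians(-20))) is not None else down(np.radians(160)))
r.hold(.2);st=shot("wrist","pics/w1.png"); print(st["time_s"],st["position"])
r.goto([.478,-.25,.2],down(np.radians(-81)))
r.hold(.2);st=shot("wrist","pics/w2.png"); print(st["time_s"],st["position"])
```

```text
99 [-6.89141271e-01  4.68440049e-01  1.69105187e+00 -4.44089210e-16
  9.82100732e-01 -2.41701723e+00]
-81 [-6.89141271e-01  4.68440049e-01  1.69105187e+00 -4.44089210e-16
  9.82100732e-01  7.24575423e-01]
-20 [ 1.60199235e-01  3.57932817e-01  1.68067739e+00 -4.44089210e-16
  1.10298245e+00  5.09265086e-01]
160 [ 1.60199235e-01  3.57932817e-01  1.68067739e+00 -4.44089210e-16
  1.10298245e+00 -2.63232757e+00]
1.9417 [0.47979652 0.17084528 0.25992649]
3.7583 [ 0.47841876 -0.24898932  0.20022278]
```

View pics/w1.png

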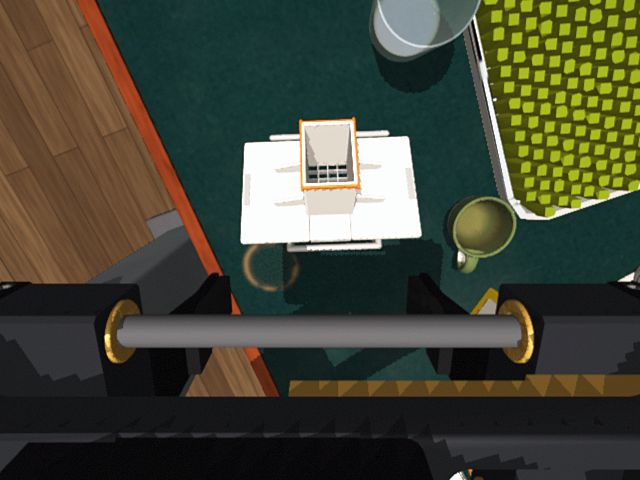

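View pics/w2.png

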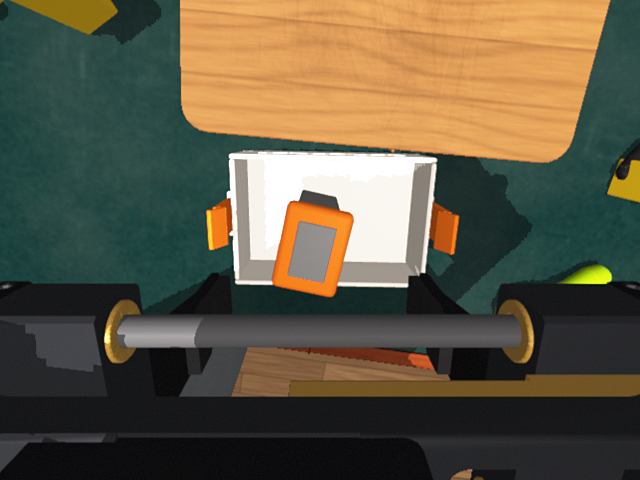

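w1 shows the lid on the stand. Its plate corners are at about (245,143), (409,137), (421,235), (242,241), and its mouth corners at (301,121), (354,119), (358,187), (302,189). In w2 the box rim corners are at (230,153), (436,157), (428,287), (234,285). The cap is turned a little, with corners at (288,199), (355,210), (335,298), (272,289).

```bash
cat > fit.py <<'E'
from h import *
from scipy.optimize import least_squares
np.set_printoptions(precision=4,suppress=True)
def fit(obs,P,p0,tilt=0):
    "obs: list of (cam, uv); returns x,y,z?,yaw"
    def f(p):
        Rm=R.from_euler("ZY",[p[2],tilt]).as_matrix(); t=np.array([p[0],p[1],p[3] if len(p)>3 else 0])
        return np.concatenate([(proj(c,P@Rm.T+t)-uv).ravel() for c,uv in obs])
    s=least_squares(f,p0,x_scale=.01); return s.x,np.sqrt(np.mean(s.fun**2)),s.fun
E
python3 - <<'E'
from fit import *
c1=wcam("pics/w1.png");c2=wcam("pics/w2.png")
# image up ~ object +x for box (far), left ~ +y
rect=lambda a,b,z:np.array([[a,b,z],[a,-b,z],[-a,-b,z],[-a,b,z]])
uvb=np.array([(230,153),(436,157),(428,287),(234,285)])
print("box",fit([(c2,uvb)],rect(.054,.08,.064),[.48,-.26,.16]))
uvp=np.array([(288,199),(355,210),(335,298),(272,289)])
print("push",fit([(c2,uvp)],rect(.031,.023,.115),[.475,-.244,.1]))
uvl=np.array([(245,143),(409,137),(421,235),(242,241),(301,121),(354,119),(358,187),(302,189)])
# stand -x is image up; +y(stand) = image right
P=np.vstack([ -rect(.054,.084,-.008), -rect(.030,.022,-.068)])
# rect gives (+,+) first -> negated (-x,-y): image TL => -x up, -y left : OK
x,e,fr=fit([(c1,uvl)],P,[.5,.19,-1.9,.06],tilt=np.radians(-35)); print("lid",x,e,fr)
ok,rv,tv=cv2.solvePnP(P,uvl.astype(float),c1[0],None); Rw=c1[1].T@cv2.Rodrigues(rv)[0]; tw=c1[1].T@(tv[:,0]-c1[2])
print("pnp",tw,R.from_matrix(Rw).as_euler("ZYX",degrees=True)); print(tw+Rw@[0,0,.042])
E
```

```text
box (array([ 0.4865, -0.2589,  0.1479]), np.float64(1.638440887930535), array([-1.0422,  0.9255,  1.9779, -0.4561, -3.2219, -0.2791,  2.1838,
       -0.4307]))
push (array([ 0.4783, -0.2451, -0.0243]), np.float64(1.5703965917860228), array([-1.9866,  0.5015,  0.47  ,  2.2745,  1.7982, -0.4606, -0.1505,
       -2.5823]))
lid [ 0.4969  0.1883 -1.8805  0.0482] 1.2426622499737383 [-0.0858 -0.6336 -0.3799 -0.8389  0.6637  0.7469 -1.4718  1.0778  0.5683
  2.0934 -0.4038  2.0949  0.2639 -2.1844  0.6269 -2.1524]
pnp [0.4972 0.1886 0.0478] [-107.9346  -34.2451    0.4139]
[0.5042 0.2112 0.0825]
```

Run:
```python
from fit import *
q=down(-np.pi/2-.0243); x,y=.4783,-.2451
r.goto([x,y,.16],q); r.servo_line([x,y,.1085],feed=.1)
r.command_gripper(0.2,20); s=r.observe(); print(s["opening"]*87,s["grip_force"],s["ft_force"],s["time_s"])
r.servo_line([x,y,.222],feed=.2); s=r.observe(); print(s["opening"]*87,s["grip_force"],s["ft_force"])
q2=down(-np.pi/2+.148); t=[.462,-.096]
r.servo_line(t+[.222],q2,feed=.2); r.servo_line(t+[.112],feed=.15); s=r.observe();f0=s["ft_force"][2]
z=.108
while z>.094:
    r.servo_line(t+[z],feed=.03); s=r.observe()
    if s["ft_force"][2]-f0>2: break
    z-=.002
print(z,s["ft_force"],f0,s["time_s"],s["position"])
shot("scene","pics/s3.png")
r.command_gripper(.85); r.servo_line(t+[.19],feed=.2); print(r.observe()["time_s"])
```

```text
46.02564561541915 19.783791306591638 [-0.5087  0.0522  1.1058] 5.5417
45.96272484839418 19.789672407779335 [-0.7613 -0.0806 -1.6727]
0.09799999999999999 [-0.5564  1.4727  8.0548] -1.0137685304410542 9.575 [ 0.4621 -0.0957  0.099 ]
11.0167
```

Run:
```python
from fit import *
r.goto([.465,-.262,.23],down(-np.pi/2+.148)); r.hold(.2); shot("wrist","pics/w3.png")
def lidq(yaw,tilt=np.radians(-35)):
    L=R.from_euler("ZY",[yaw,tilt]).as_matrix(); z=-L[:,2]; y=L[:,1]; return L,R.from_matrix(np.c_[np.cross(y,z),y,z]).as_quat()
L,q=lidq(-1.8805); o=np.array([.4969,.1883,.0482]); g=o+L[:,2]*.042; print(g)
for d in (.13,0): print(r.solve_ik(g+L[:,2]*d,q))
r.goto([.48,.1,.25],down(np.radians(-20)))
try:
    r.goto(g+L[:,2]*.13,q); r.hold(.2); s=shot("wrist","pics/w4.png"); print(s["position"],s["time_s"])
except r.Unreachable as e: print("unreach",e)
a=cv2.imread("pics/w3.png");b=cv2.imread("pics/w4.png")
cv2.imwrite("pics/w34.png",np.vstack([a[0:300,60:620],b[0:300,60:620]]))
```

```text
[0.5042 0.2112 0.0826]
[ 0.4964  0.7744  1.2387 -0.4085  1.5942  0.8945]
[ 0.4181  0.8467  1.4552 -0.4599  1.3048  0.9568]
[0.5279 0.28   0.1905] 14.35
```

View pics/w34.png

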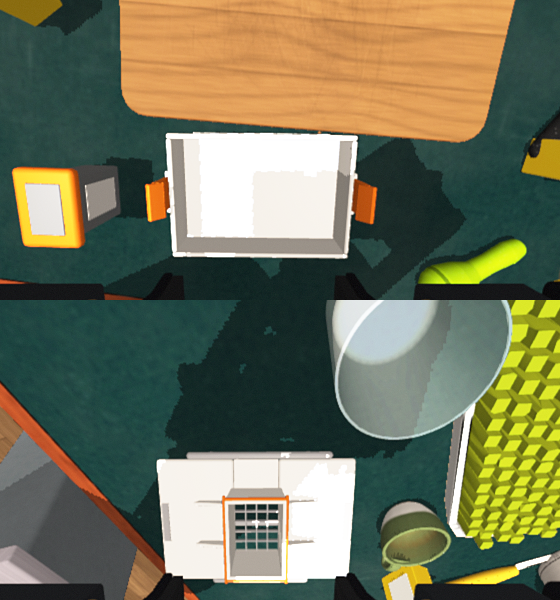

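w34 shows the pusher upright at left, the empty box at about (262,195), and the lid seen along its axis with its mouth at (256,540). I'll enlarge both for exact corners.

Run:
```python
import cv2,numpy as np
a=cv2.imread("pics/w3.png");b=cv2.imread("pics/w4.png")
z=lambda im,x,y,w,h,s:cv2.resize(im[y:y+h,x:x+w],None,fx=s,fy=s,interpolation=cv2.INTER_CUBIC)
A=z(a,190,120,266,150,3)  ; B=z(b,190,150,266,150,3)
for im in(A,B):
    for i in range(0,798,60): cv2.putText(im,str(190+i//3),(i,8),0,.3,(0,0,255),1); cv2.line(im,(i,10),(i,16),(0,0,255),1)
cv2.imwrite("pics/z34.png",np.vstack([A[:300],B[:300]]) if 0 else cv2.resize(np.vstack([A,B]),(532,600)) if 0 else np.vstack([z(a,210,125,230,100+38,2.15),z(b,210,155,230,138,2.15)]))
```

```text
(no output)
```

View pics/z34.png

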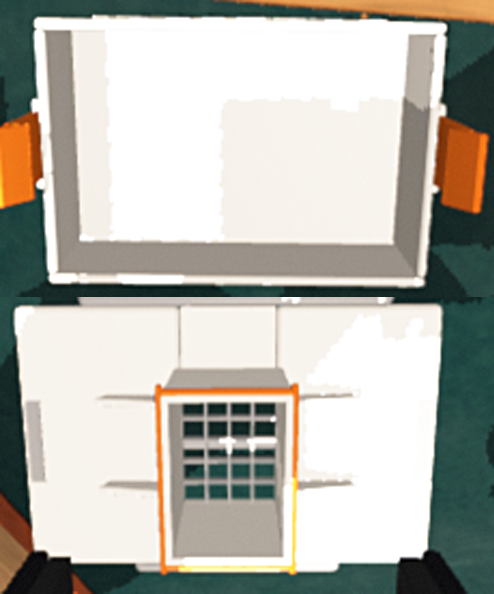

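Run:
```python
from fit import *
rect=lambda a,b,z:np.array([[a,b,z],[a,-b,z],[-a,-b,z],[-a,b,z]])
c1,c2,c3,c4=[wcam(f"pics/w{i}.png") for i in (1,2,3,4)]
ub=np.array([(34,18),(447,20),(425,287),(48,286)])/2.15+(210,125)-.25
ub2=np.array([(230,153),(436,157),(428,287),(234,285)])
print("box",*fit([(c3,ub)],rect(.054,.08,.064),[.48,-.26,.16]))
print("both",*fit([(c3,ub),(c2,ub2)],rect(.054,.08,.064),[.48,-.26,.16])[:2])
# with z free as a check
print("zfree",*fit([(c3,ub)],rect(.054,.08,.064),[.48,-.26,.16,0.])[:2])
P=np.vstack([ -rect(.054,.084,-.008), -rect(.030,.022,-.068)])
u1=np.array([(245,143),(409,137),(421,235),(242,241),(301,121),(354,119),(358,187),(302,189)])
idx=[0,1,4,5,6,7]
u4=(np.array([(15,307),(442,306),(158,388),(297,388),(295,571),(163,571)])-(0,297))/2.15+(210,155)-.25
T=np.radians(-35)
x,e,f=fit([(c4,u4)],P[idx],[.5,.19,-1.9,.06],tilt=T); print("lid4",x,e,f)
Pa=P[idx]
from scipy.optimize import least_squares
x2=least_squares(lambda p:np.concatenate([(proj(c,Q@R.from_euler("ZY",[p[2],T]).as_matrix().T+[p[0],p[1],p[3]])-u).ravel() for c,Q,u in ((c4,Pa,u4),(c1,P,u1))]),x,x_scale=.01); print("lid14",x2.x,np.sqrt(np.mean(x2.fun**2)))
c=wcam("pics/w4.png"); print("glass base guess",plane(c1,[[408,32]],0))
```

```text
box [ 0.4854 -0.2584  0.1445] 0.6415382850713268 [-0.7185  0.4389 -0.0821  0.8554  0.3415 -0.3941  0.54   -1.1321]
both [ 0.4856 -0.2588  0.1461] 1.2809268436812846
zfree [ 0.4855 -0.2584  0.1445  0.0008] 0.6092526337201224
lid4 [ 0.4974  0.1902 -1.8803  0.0518] 1.4830514737942226 [-1.5936 -0.7112  1.8587 -0.8438  0.4414  2.4417 -0.2986  2.2627 -0.9316
 -1.8968  0.5442 -1.7475]
lid14 [ 0.4967  0.1878 -1.8805  0.0495] 1.4478500860555652
glass base guess [[0.6242 0.304  0.    ]]
```

Run:
```python
from fit import *
L=R.from_euler("ZY",[-1.8805,np.radians(-35)]).as_matrix(); z=L[:,2]; y=L[:,1]
q=R.from_matrix(np.c_[np.cross(y,-z),y,-z]).as_quat()
g=np.array([.497,.1887,.0500])+z*.042
r.servo_line(g+z*.06,q,feed=.15); r.servo_line(g,q,feed=.08); s=r.observe(); print("at",s["ft_force"],s["position"]-g)
r.command_gripper(.2,45); s=r.observe(); print(s["opening"]*87,s["grip_force"],s["ft_force"],s["time_s"])
r.servo_line(g+z*.03,feed=.08);s=r.observe(); print(s["opening"]*87,s["ft_force"])
r.servo_line(g+z*.12,feed=.15)
r.goto([.5,.13,.23],down(np.radians(-17.7)))
bx=np.array([.4855,-.2585]); 
r.goto([*bx,.215],down(-np.pi/2+.145)); r.hold(.3)
s=shot("wrist","pics/w5.png"); print(s["position"],s["opening"]*87,s["grip_force"],s["ft_force"],s["time_s"]); shot("scene","pics/s5.png")
a=cv2.imread("pics/w5.png");b=cv2.imread("pics/s5.png")
cv2.imwrite("pics/c5.png",np.vstack([cv2.resize(a[60:420],(533,300)),cv2.resize(b[170:350,200:520],(533,300))]))
```

```text
at [ 0.3682 -0.3745 -0.0346] [0.0005 0.0003 0.0003]
43.77211679420728 44.995476538315415 [-0.2142  1.5527  0.5618] 16.5417
44.03324875182041 [ 1.2254  0.5133 -2.9404]
[ 0.4858 -0.2577  0.2152] 43.8577813038993 44.99562049750239 [-0.0167 -0.5909 -3.3498] 20.2417
```

View pics/c5.png

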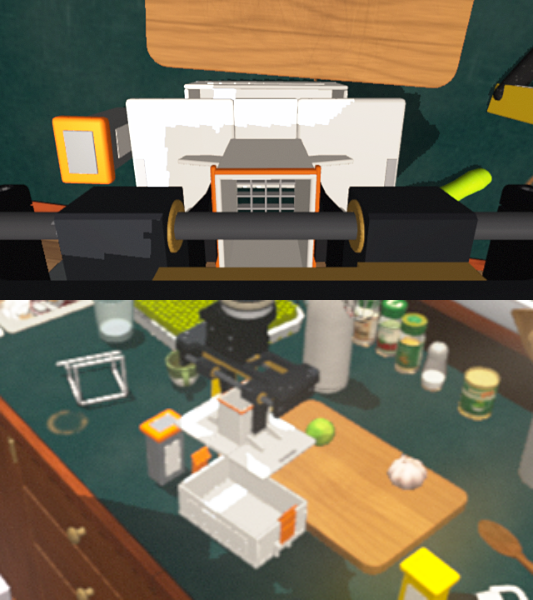

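c5 shows the lid held level over the box. The plate's far corners are at (126,99) and (405,99), and the mouth's far corners at (212,166) and (320,166), centred on the jaws. I'll check the in-hand offset along x against the model.

Run:
```python
from fit import *
c=wcam("pics/w5.png"); a=np.load("pics/w5.png.npy"); Rt=R.from_quat(a[3:]).as_matrix()
u=np.array([(126,99),(405,99),(212,166),(320,166)])*1.2+(0,60)
# lid in tool frame: x tool up in image; z tool = -lid z
def P(dx,dz,tilt):
    Q=np.array([[.054,-.084,.034],[.054,.084,.034],[.030,-.022,-.026],[.030,.022,-.026]])
    Q=R.from_euler("y",tilt).apply(Q)+[dx,0,dz]; return Q@Rt.T+a[:3]
print(proj(c,P(0,0,0)),u)
s=least_squares(lambda p:(proj(c,P(p[0],0,p[1]))-u).ravel(),[0,0],x_scale=.01); print(s.x,s.fun)
print("tool z",Rt[:,2])
```

```text
[[148.4575 179.6003]
 [487.5499 179.9951]
 [255.1604 268.7691]
 [379.9425 268.9175]] [[151.2 178.8]
 [486.  178.8]
 [254.4 259.2]
 [384.  259.2]]
[ 0.0019 -0.045 ] [-0.6449 -0.484  -0.5245 -0.0943  1.0115  0.0152 -4.2772  0.1627]
tool z [ 0.0002 -0.0001 -1.    ]
```

Run:
```python
from fit import *
bx=[.4855,-.2585]
r.servo_line(bx+[.132],feed=.12); s0=r.observe(); f0=s0["ft_force"]; print(f0)
z=.128
while z>=.101:
    r.servo_line(bx+[z],feed=.04); s=r.observe(); f=s["ft_force"]-f0
    print(round(z,4),s["position"]-[*bx,0],f,s["wrist_torque"],round(s["opening"]*87,2))
    if f[2]>38 or abs(f[:2]).max()>12: print("stop");break
    z-=.002
print(s["time_s"])
```

```text
[-0.3288 -0.3996 -2.2066]
0.128 [ 0.0001 -0.0001  0.1284] [ 1.0834 -0.3833 -0.6557] [-0.091   0.1209 -0.003 ] 43.48
0.126 [-0.     0.     0.126] [ 0.8728  0.929  -0.6294] [-0.0451  0.1664 -0.0085] 44.09
0.124 [-0.      0.0004  0.124 ] [0.3269 1.5506 0.8503] [0.2196 0.108  0.0545] 43.75
0.122 [ 0.0002 -0.      0.1222] [0.9442 2.3663 3.8306] [ 0.1353  0.0789 -0.0412] 43.82
0.12 [ 0.0005 -0.0002  0.1206] [-0.1841  2.4241  6.8278] [ 0.2198  0.0706 -0.0239] 43.84
0.118 [ 0.0007 -0.0004  0.1192] [ 0.3447  4.8499 10.4643] [0.1659 0.1632 0.0083] 43.28
0.116 [ 0.0006 -0.      0.1166] [2.1391 3.4424 5.4795] [ 0.3649 -0.1297 -0.0424] 43.83
0.114 [ 0.0001 -0.      0.1137] [2.6596 2.5221 4.8757] [ 0.3571 -0.1744 -0.0661] 43.83
0.112 [-0.0002  0.0001  0.1115] [1.4981 2.354  1.5373] [ 0.3273 -0.103  -0.0735] 43.88
0.11 [-0.0003  0.0001  0.1095] [0.8236 2.9152 0.6863] [ 0.2284 -0.0253 -0.0474] 43.93
0.108 [-0.0006 -0.0001  0.1073] [ 0.4918 -0.3043 -2.6679] [ 0.1048  0.3006 -0.0368] 43.69
0.106 [-0.0001 -0.0004  0.1062] [-1.8481 -0.8006  2.2741] [0.0655 0.3057 0.1279] 43.75
0.104 [-0.0001 -0.0004  0.1061] [-3.4457  1.0273 15.5829] [0.7202 0.82   0.1114] 43.53
0.102 [-0.0001 -0.0004  0.106 ] [-4.9868  2.4884 29.7974] [1.209  1.3031 0.1399] 43.89
24.6833
```

Run:
```python
from fit import *
bx=[.4855,-.2585]
r.servo_line(bx+[.106],feed=.05); r.command_gripper(.8); r.servo_line(bx+[.24],feed=.15)
r.goto([.455,-.262,.24],down(-np.pi/2+.145)); r.hold(.2); shot("wrist","pics/w6.png"); shot("scene","pics/s6.png")
print(r.observe()["time_s"])
a=cv2.imread("pics/w6.png");b=cv2.imread("pics/s6.png")
cv2.imwrite("pics/c6.png",np.vstack([cv2.resize(a[90:300,130:503],(533,300)),cv2.resize(b[200:335,270:510],(533,300),interpolation=cv2.INTER_CUBIC)]))
```

```text
27.2833
```

View pics/c6.png

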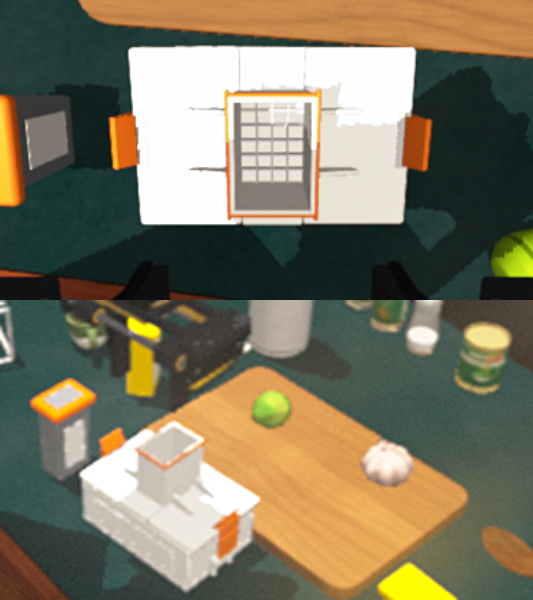

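c6 shows both orange noses over the lid's ends, at (123,140) and (417,143). The lid sits flush on the box rim and the pusher stands upright beside it.

Run:
```python
from h import *
print(r.close_job())
```

```text
the job is handed in; nothing more can be done
None
```

The dicer is ready and the job is handed in, with no verdict returned: the pusher stands upright beside the box, and the lid is pressed home (grip point at 106 mm) with both hooks over its ends. Everything was let go at about 27 s, and no other object was moved on purpose.

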